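# Top up the magazine tube with sample carriers and press its lock bar

## Robot

A 7-joint arm with a two-finger parallel gripper is mounted at the origin on a cart in front of the work surface, level with it; the furniture and walls round the work are solid. World frame = base frame: x ahead of the robot, y to its left, z up, the work surface at z = 0. Lengths are in m, angles in rad, forces in N, time in s.
With the tool pointing down it reaches from about 0.4 to 0.9 m from the base axis. Payload 5.5 kg.
Tool frame: the origin (TCP) lies at the very end of the fingers, on their centre line; the grasp point (between the pads) lies env.hold_point_z behind it (env.hold_point_z is the distance from the TCP to the grasp point, in m); y points along the fingers, x is the direction in which the jaws open and shut, and the axes are right-handed (so a half turn about y gives the same grasp; the last joint's range is limited). The gripper opens to 85 mm and grips with 20 to 120 N. Pads are 22 mm wide; open, the fingers measure 114 mm over their backs; the gripper's body (76 mm by 85 mm) begins 54 mm behind the grasp point. The pads swing forward as they close: fully open they stand 13 mm farther back than shut.
Start: joints at [-0.99, 0.501, -0.427, 1.55, 0.221, 1.138, -0.21], TCP at [0.203, 0.617, 0.231] pointing down, gripper open.
Joint ranges: [-2.88, 2.88], [-0.31, 2.03], [-1.54, 1.56], [0.2, 2.42], [-1.41, 4.55], [0.19, 2.02], [-2.57, 2.57]. Speed limits (rad/s): [2.57, 2.57, 3.14, 3.14, 3.14, 3.14, 3.14].

## Interface

Orientations are given as a rotation vector (axis times angle).
In Python, from plant import monitor, imaging, env gives the robot as it stands.
- The arm moves only by the shell command python3 -m handwheel 'ROWS' [OPENING] [FORCE]. ROWS is JSON, a list of rows, each a list of 6 numbers: the shift along the tool's x, y, z scaled (see below), then the turn, a rotation vector about the tool's x, y, z scaled (see below). In form: [[dx, dy, dz, wx, wy, wz], ...]. A call has 1 to 10 rows; each row shifts and turns the commanded pose from where the row before left it, along the tool's axes as they then stand; what a row does not reach is not made up. The controller multiplies each number of a shift by 25 mm and each number of a turn by 4 degrees. A row lasts 1/8 s, in which the tool goes at most 62.5 mm and 10.7 degrees, less where a joint would pass 70% of its speed; a pose out of reach is approached as far as the arm can. A call with a number of a shift or a turn outside -1 to 1 is refused whole. A call with a gripper value outside its range is refused whole. OPENING is the opening, from 0 (shut) to 1 (fully open), set as the call begins (- or left out, the last holds). The fingers move at their own pace and stop on an object; FORCE is the grip in N (left out, the last holds). Time passes only in rows, so rows that do not move let the fingers close. It gives the time, the measured TCP pose, the force and the opening at its end, in the units of the state.
- monitor.get_obs(): the state, without advancing time (a new reading comes with each control period).
- imaging.camera(name): name is "scene" or "top" or "wrist"; returns the picture (384x512x3 uint8, red, green, blue); there is no depth.
- imaging.camera_info(name): a dict with "fx", "fy", "cx", "cy" (pixels), "k1" (the pictures are not rectified: a ray, as slopes to the right and down, at radius r is drawn at 1 + k1 r^2 times it, then the intrinsics apply), "extrinsics" (4x4, takes a point from world to camera coordinates); the wrist camera has in their place "hand_eye" (4x4, takes a point from camera to tool coordinates, whose origin is the TCP and whose axes are the tool frame's). Camera axes: x right, y down, z forward; pixel columns grow to the right and rows downward; lengths in m; the calibration is good to about 2 mm. A picture is of the moment at which its call begins: read the wrist's pose just before it. camera_info takes no time and is no camera call.
- env.hand_in(): hands the job in, once; it reports no verdict.
The state is a dict: "clock": time; "q": joint angles; "qd": joint speeds; "joint_efforts": joint torques, N m; "tool_pos": TCP position; "tool_rot": TCP orientation; "ft_force": force on the tool from outside, world axes, zero at the start; "moment": the same for the moment, N m; "grip_width": finger opening in m.
Only numpy, scipy, OpenCV 4.12 (cv2) and the standard library are available. Lean on these libraries where they do the work, as an engineer would, in place of code of your own. Each camera call takes 0.05 s, during which the arm holds its last target.

## Task

A long sample carrier already lies in the square magazine tube. Feed the middle-sized carrier in behind it through the open mouth, then the short one: lay each on the deck and push it in so that it drives those before it deeper, until the row of three is fully home against the closed end. Then press the long sprung bar on top of the tube fully down at its middle, so that both its ends go down evenly, and let go. Leave the second long carrier where it lies, and do not shift or knock over the loose tubes, jar and bottle standing around.

Things in the scene. Friction and masses are not known exactly. Their poses are not given: they have to be found in the camera images.
- mouth (a point): Centre of the mouth of the magazine loader (fixed; a level square aluminium tube, clear roof, black closed end, on a grey base), 26 mm above the table. +y points level into the tube, z up, x across. Inside 35.5 mm wide, 36 high, 205 deep. Floor 10 mm above the table. Outside 43.5 mm wide, 52 at the mouth collar; roof top 50 mm above the table.
- deck_end (a point): Outer end of the open loading deck, on its floor, 10 mm above the table, 125 mm before the mouth on the tube's middle line; axes as the mouth. The deck floor runs level on into the tube between two rails 40 mm apart and 8 mm high (tops 18 mm above the table) that narrow to 37 mm over the last 24 mm. The base plate (6 mm thick) is 96 mm wide and starts 5 mm farther out.
- tube_end (a point): Inner face of the tube's closed end, at its centre, 205 mm beyond the mouth; axes as the mouth. The three carriers end to end are 210 mm long, so when the row is home the last one stands 5 mm out of the mouth.
- carrier_inside_mid (a point): Long sample carrier that already lies part-way down inside the tube, loose: 85 mm long, a round aluminium body (28 mm thick) between two white square bumpers, 32 x 32 mm and 10 mm long each. The point is its centre, 16 mm above the tube's floor; its own x axis runs along its length. About 120 g. It slides freely when pushed from behind.
- carrier_medium_mid (a point): Middle-sized carrier, the same form, 70 mm long, about 100 g, lying flat on the table on its bumpers, long axis level. The point is its centre, 16 mm above what it lies on; its own x axis runs along its length. Both ends are alike.
- carrier_short_mid (a point): Short carrier, the same form, 55 mm long, about 80 g, lying on the table in the same way. The point is its centre; x along its length.
- carrier_spare_mid (a point): Second long carrier, the same form as the one in the tube, 85 mm long, lying on the table; not needed, to be left there. The point is its centre; x along its length.
- bar_top (a point): Centre of the top face of the grey sprung bar (black rubber face) on top of the tube, 72 mm above the table when up; bar 140 mm long (along the mouth's y), 24 mm wide; its centre lies 125 mm beyond the mouth over the tube's middle line. It goes straight down 8 mm to a stop and needs about 5 N for that, and springs back up; pressed away from its middle it tips like a see-saw.
- bar_travel (a joint): How far the middle of the bar is pressed down, m: 0 up, 0.008 fully down.
- bar_tilt (a joint): Tip of the bar about its middle, rad: 0 level; sprung back to level (2.5 N m per rad), at most 0.09 either way.
- tube_a: Bystander: upright screw-capped sample tube, 41 mm across, 94 mm tall; origin at the centre of its foot.
- tube_b: Bystander: upright screw-capped sample tube, 41 mm across, 94 mm tall; origin at the centre of its foot.
- dropper_bottle: Bystander: white bottle with screw cap, 50 mm across, 100 mm tall, standing beside the loading deck; origin at the centre of its foot.
- orange_jar: Bystander: small jar with a screw cap, 41 mm across, 53 mm tall; origin at the centre of its foot.
- purple_tube: Bystander: slim tall capped tube, 34 mm across, 156 mm tall; origin at the centre of its foot.
- tube_rack_full: Fixed wire rack full of upright capped sample tubes between the carriers and the loader: 260 mm along its x, 223 mm along its y, tube caps up to 105 mm above the table; origin at the centre of its foot.
- tip_box: Bystander, fixed: pipette tip box, 90 x 116 mm, 66 mm tall; origin at the centre of its foot.
Things that resemble listed ones, but are neither listed nor needed, are in the scene too. What is shaped like the part that bears carrier_short_mid but pink is not meant.

How it is judged:
On the way, in this order (a step that is already met when the one before it is completed fails the run):
1. middle and short carrier in the tube behind the long one, the row home against the closed end (y of carrier_inside_mid in the frame of mouth above 0.1585 m and y of carrier_medium_mid in the frame of mouth between 0.081 and 0.095 m and y of carrier_short_mid in the frame of mouth between 0.018 and 0.032 m and distance between carrier_short_mid and mouth below 0.034 m), for 0.2 s.
2. then the bar pressed down at least 6 mm at its middle and level within 0.035 rad (value of joint bar_travel above 0.006 m and value of joint bar_tilt between -0.035 and 0.035 rad), for 0.1 s.
At the end, for the whole second after the job is handed in: From the closed end the tube holds the long, the middle and the short carrier, the row home within 4 mm; the bar has been pressed at least 6 mm down, level within 0.035 rad, and is up again within 2 mm; the second long carrier and the bystanders are where they were (y of carrier_inside_mid in the frame of mouth above 0.1585 m and horizontal distance between carrier_inside_mid and mouth below 0.168 m and y of carrier_medium_mid in the frame of mouth above 0.081 m and distance between carrier_medium_mid and mouth below 0.095 m and y of carrier_short_mid in the frame of mouth above 0.018 m and distance between carrier_short_mid and mouth below 0.034 m and value of joint bar_travel below 0.002 m); the robot touches nothing.
It fails at once if a bystander shifted more than 3 cm or tipped over (distance of any of tube_a, tube_b, dropper_bottle, orange_jar, purple_tube from where it was at the start of the episode above 0.03 m or angle between any of tube_a, tube_b, dropper_bottle, orange_jar, purple_tube's own z axis and vertical above 0.5 rad).
It fails at once if the second long carrier shifted more than 3 cm (distance of carrier_spare_mid from where it was at the start of the episode above 0.03 m).
It also fails if it takes over 72 s, if anything falls off the work surface, if the arm or the gripper's body presses on something with over 40 N, if the wrist force passes 120 N, or if a joint passes its speed limit or range.

## Working session

There is one attempt and no reset: what is moved stays moved. The work goes in short steps, Python scripts to look and compute and a shell command to move; the robot and the scene stay as the last step left them, time stands still between calls to the robot, and variables do not carry over. Pictures are saved under pics/ and viewed, and the job is handed in when it is done.

```bash
ls; mkdir -p pics
python3 - <<'E'
from plant import monitor, imaging, env
import cv2,numpy as np
o=monitor.get_obs()
for k,v in o.items(): print(k,np.round(v,4))
print(env.hold_point_z)
for n in ["scene","top","wrist"]:
    print(n,imaging.camera_info(n))
    im=imaging.camera(n); cv2.imwrite(f"pics/{n}0.png",cv2.resize(im[:,:,::-1],(800,600),interpolation=cv2.INTER_CUBIC)); np.save(f"pics/{n}0.npy",im)
print(monitor.get_obs()["clock"])
E
```

```text
pics
clock 0.0
q [-0.9898  0.5019 -0.4268  1.5514  0.2208  1.1383 -0.2103]
qd [ 0.0018 -0.001   0.0015  0.0009 -0.0009 -0.0023 -0.0014]
joint_efforts [ 2.00000e-04 -5.69516e+01 -5.81640e+00 -2.80943e+01  1.05000e-02
  1.17000e-02  0.00000e+00]
tool_pos [0.2029 0.6168 0.2303]
tool_rot [-1.344  -0.9708  0.9735]
ft_force [ 0.2597 -0.1406  0.0276]
moment [ 0.0026  0.0453 -0.0043]
grip_width 0.0854
0.0187
scene {'fx': 485.5771104235476, 'fy': 485.5771104235476, 'cx': 256.01926593459797, 'cy': 189.4785796838253, 'k1': -0.07571275844479401, 'extrinsics': array([[-0.57784187, -0.81614662, -0.00186263,  0.31120521],
       [-0.48903876,  0.3480708 , -0.79980486,  0.28330363],
       [ 0.65340636, -0.46124983, -0.60025721,  1.01015817],
       [ 0.        ,  0.        ,  0.        ,  1.        ]])}
top {'fx': 355.0147755822309, 'fy': 355.0147755822309, 'cx': 255.69122503554914, 'cy': 196.64503951693914, 'k1': -0.09497114063113175, 'extrinsics': array([[-0.00308729, -0.99949298,  0.03168997, -0.01056175],
       [-0.98735766, -0.00197547, -0.1584959 ,  0.52504034],
       [ 0.15847814, -0.03177865, -0.98685095,  1.11818542],
       [ 0.        ,  0.        ,  0.        ,  1.        ]])}
wrist {'fx': 300.0378509382294, 'fy': 300.0378509382294, 'cx': 255.00639965208492, 'cy': 188.22087918082119, 'k1': -0.01988423661507881, 'hand_eye': array([[ 9.99999947e-01, -3.24170604e-04, -4.05036746e-05,
        -3.32685136e-04],
       [-4.47547136e-05, -2.58749588e-01,  9.65944433e-01,
        -1.43986705e-01],
       [-3.23611099e-04, -9.65944380e-01, -2.58749589e-01,
         6.50016563e-02],
       [ 0.00000000e+00,  0.00000000e+00,  0.00000000e+00,
         1.00000000e+00]])}
0.15
```

View pics/scene0.png

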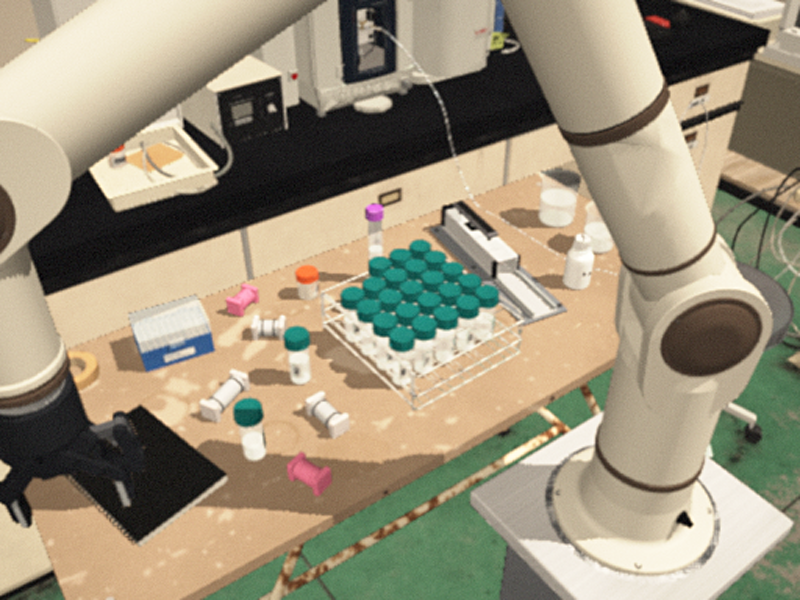

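View pics/top0.png

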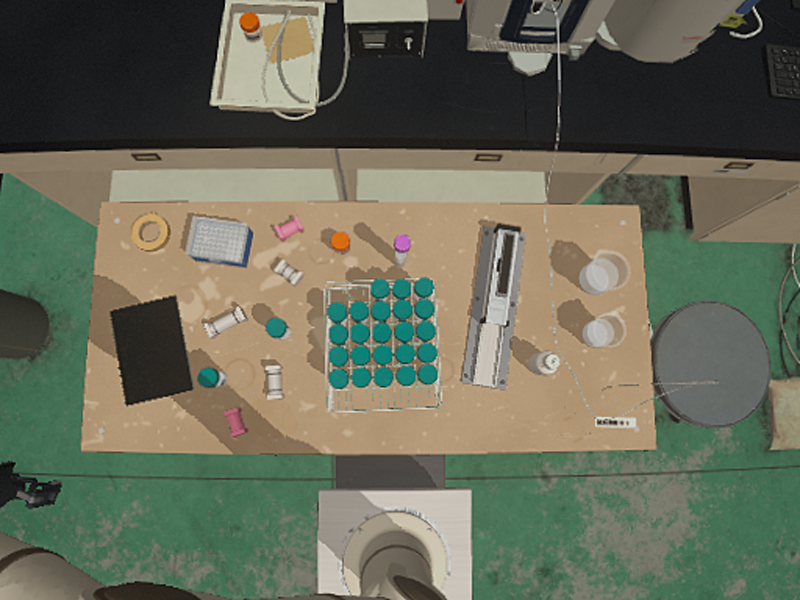

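View pics/wrist0.png

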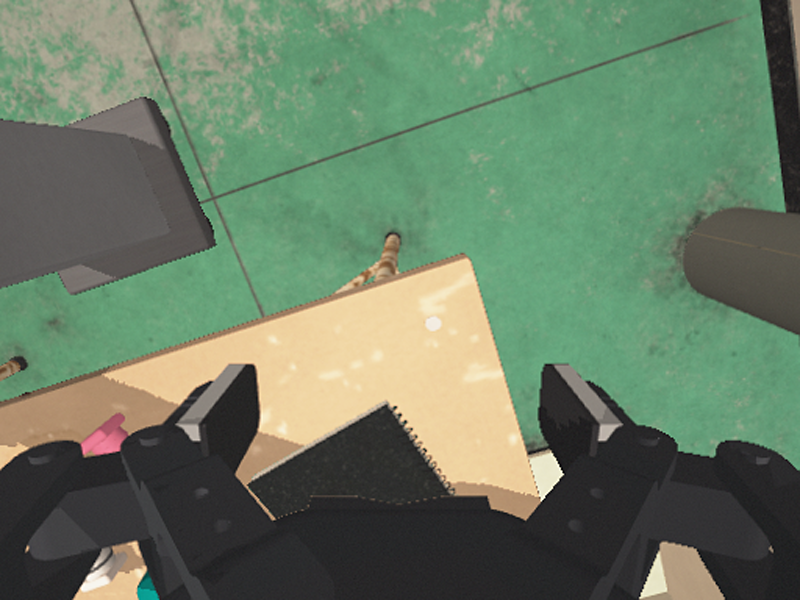

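```bash
cat > h.py <<'E'
import numpy as np,cv2
from scipy.spatial.transform import Rotation as R
from plant import monitor, imaging, env
def K(n):
    c=imaging.camera_info(n); return c
def ext(n,obs=None):
    c=K(n)
    if n!="wrist": return np.array(c["extrinsics"])
    T=np.eye(4);T[:3,:3]=R.from_rotvec(obs["tool_rot"]).as_matrix();T[:3,3]=obs["tool_pos"]
    return np.linalg.inv(T@c["hand_eye"])
def cast(n,uv,z,obs=None):
    c=K(n);uv=np.atleast_2d(uv).astype(float)
    d=np.c_[(uv[:,0]-c["cx"])/c["fx"],(uv[:,1]-c["cy"])/c["fy"]]
    s=d.copy()
    for _ in range(20): s=d/(1+c["k1"]*(s**2).sum(1,keepdims=True))
    E=ext(n,obs);Ri=E[:3,:3].T;o=-Ri@E[:3,3]
    r=np.c_[s,np.ones(len(s))]@Ri.T
    return o+r*((z-o[2])/r[:,2])[:,None]
def proj(n,P,obs=None):
    c=K(n);E=ext(n,obs);p=np.atleast_2d(P)@E[:3,:3].T+E[:3,3];s=p[:,:2]/p[:,2:]
    s=s*(1+c["k1"]*(s**2).sum(1,keepdims=True))
    return np.c_[s[:,0]*c["fx"]+c["cx"],s[:,1]*c["fy"]+c["cy"]]
def crop(im,x0,y0,x1,y1,f,name):
    cv2.imwrite("pics/"+name,cv2.resize(im[y0:y1,x0:x1,::-1],None,fx=f,fy=f,interpolation=cv2.INTER_CUBIC))
E
python3 - <<'E'
from h import *
im=np.load("pics/top0.npy")
crop(im,110,130,230,290,4,"c1.png"); crop(im,290,135,370,255,5,"c2.png")
hsv=cv2.cvtColor(im,cv2.COLOR_RGB2HSV)
m=((hsv[...,1]<75)&(hsv[...,2]>110)).astype(np.uint8)
for nm,(x,y) in dict(A=(143,205),B=(184,173),C=(175,244)).items():
    w=24;s=m[y-w:y+w,x-w:x+w]
    n,l,st,ce=cv2.connectedComponentsWithStats(s)
    i=1+np.argmax(st[1:,4]);c=cv2.findContours((l==i).astype(np.uint8),0,2)[0][0]+[x-w,y-w]
    r=cv2.minAreaRect(c);b=cv2.boxPoints(r);P=cast("top",b,0.03)
    print(nm,st[i,4],r,np.round(P.mean(0),3),np.round([np.linalg.norm(P[0]-P[1]),np.linalg.norm(P[1]-P[2])],3))
E
```

```text
A 251 ((146.39146423339844, 204.74732971191406), (11.220532417297363, 33.23977279663086), 62.35402297973633) [0.499 0.348 0.03 ] [0.109 0.038]
B 253 ((180.24000549316406, 179.6800079345703), (18.400001525878906, 24.40000343322754), 36.869895935058594) [0.584 0.239 0.03 ] [0.081 0.063]
C 205 ((174.97653198242188, 244.05386352539062), (21.969593048095703, 11.089913368225098), 86.98721313476562) [0.371 0.25  0.03 ] [0.036 0.071]
```

View pics/c1.png

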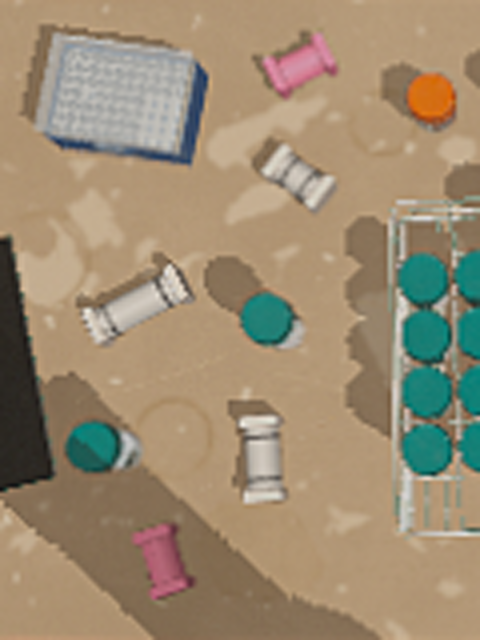

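View pics/c2.png

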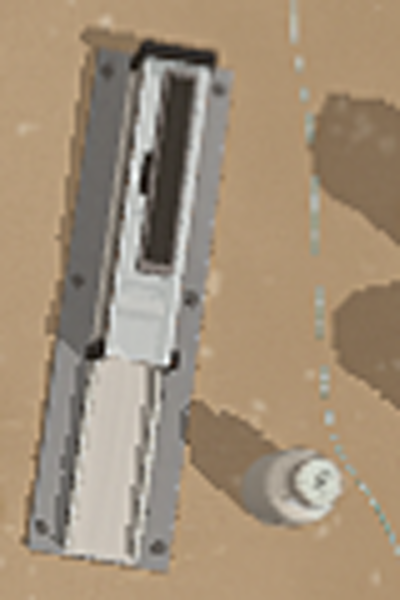

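Run:
```python
from h import *
def f(pts,off,s,z): return cast("top",np.array(pts)/s+off,z)
def rep(nm,p):
    P=f(p,(110-.5+.125,130-.5+.125),4,0.03); a=(P[0]+P[1])/2;b=(P[2]+P[3])/2
    d=b-a; print(nm,np.round((a+b)/2,4),"len",np.linalg.norm(d).round(4),"yaw",np.degrees(np.arctan2(d[1],d[0])).round(1))
rep("C med",[(238,417),(281,416),(241,501),(285,499)])
rep("B short",[(285,142),(259,178),(336,181),(315,211)])
rep("A long",[(168,262),(193,300),(82,310),(98,344)])
P=f([(27,548),(163,570),(100,48),(232,70)],(290,135),5,0.006)
print(np.round(P,4)); 
d=(P[2]+P[3]-P[0]-P[1])/2;print("axis",np.degrees(np.arctan2(d[1],d[0])),np.linalg.norm(d))
Q=f([(137,62),(207,68)],(290,135),5,0.05);print(np.round(Q,4))
M=f([(100,362),(170,368)],(290,135),5,0.05);print("mouth roof",np.round(M,4))
B=f([(172,75),(197,77),(137,268),(167,272)],(290,135),5,0.072);print("bar",np.round(B,4),B.mean(0))
for nm,p,z in [("tubeA",(267,318),.094),("tubeB",(93,446),.094),("jar",(431,97),.053)]:
    print(nm,f([p],(110,130),4,z))
print("bottle",f([(317,482)],(290,135),5,.1))
print("purple",cast("top",[(257,155.5)],.156))
print("rack", cast("top",np.array([(326,283),(438,281),(328,410),(440,408)])/1.5625,.06))
```

```text
C med [0.371  0.2503 0.03  ] len 0.0673 yaw -176.0
B short [0.6025 0.2263 0.03  ] len 0.0549 yaw -123.9
A long [0.4964 0.3581 0.03  ] len 0.0828 yaw 117.6
[[ 0.3698 -0.1434  0.006 ]
 [ 0.3547 -0.2344  0.006 ]
 [ 0.7149 -0.202   0.006 ]
 [ 0.7001 -0.2948  0.006 ]]
axis -9.76737283687748 0.3503316057057121
[[ 0.6915 -0.2182  0.05  ]
 [ 0.6879 -0.2658  0.05  ]]
mouth roof [[ 0.4887 -0.1873  0.05  ]
 [ 0.4847 -0.2333  0.05  ]]
bar [[ 0.6761 -0.2365  0.072 ]
 [ 0.6749 -0.2532  0.072 ]
 [ 0.5469 -0.2089  0.072 ]
 [ 0.5443 -0.2284  0.072 ]] [ 0.61055395 -0.231746    0.072     ]
tubeA [[0.47590943 0.23537693 0.094     ]]
tubeB [[0.3767419  0.36660771 0.094     ]]
jar [[0.66458813 0.11421196 0.053     ]]
bottle [[ 0.40697116 -0.31238342  0.1       ]]
purple [[ 0.63188449 -0.011505    0.156     ]]
rack [[ 0.57266516  0.14170625  0.06      ]
 [ 0.57764631 -0.09055901  0.06      ]
 [ 0.31366655  0.13353076  0.06      ]
 [ 0.31700297 -0.09114487  0.06      ]]
```

```bash
cat >> h.py <<'E'
def plan(target,yawx):
    """rows units from current pose to TCP target with tool y down, tool x at world yaw yawx (deg, mod 180)"""
    o=monitor.get_obs();M=R.from_rotvec(o["tool_rot"]).as_matrix()
    best=None
    for a in (yawx,yawx+180):
        x=np.array([np.cos(np.radians(a)),np.sin(np.radians(a)),0]);y=np.array([0,0,-1.]);G=np.c_[x,y,np.cross(x,y)]
        w=R.from_matrix(M.T@G).as_rotvec()
        if best is None or np.linalg.norm(w)<np.linalg.norm(best[0]): best=(w,G)
    w,G=best;d=np.array(target)-o["tool_pos"]
    print("clock",o["clock"],"pos",o["tool_pos"].round(4),"d",d.round(4),"ft",np.round(o["ft_force"],1),"w",round(o["grip_width"],4))
    print("turn units",np.round(np.degrees(w)/4,2),"shift units cur axes",np.round(M.T@d/.025,2),"in final axes",np.round(G.T@d/.025,2))
E
python3 - <<'E'
from h import *
o=monitor.get_obs();print(R.from_rotvec(o["tool_rot"]).as_matrix().round(3))
plan([.371,.25,.2],94)
E
```

```text
[[ 0.312 -0.001 -0.95 ]
 [ 0.95  -0.001  0.312]
 [-0.002 -1.     0.   ]]
clock 0.15 pos [0.2029 0.6169 0.2305] d [ 0.1681 -0.3669 -0.0305] ft [-0.7  0.2 -0.4] w 0.0856
turn units [-0.01 -5.55 -0.02] shift units cur axes [-11.84   1.24 -10.97] in final axes [-15.11   1.22  -5.68]
```

```bash
python3 -m handwheel '[[-0.9,0.1,-0.9,0,-1,0],[-0.9,0.1,-0.9,0,-1,0],[-0.9,0.1,-0.8,0,-1,0],[-1,0.1,-0.8,0,-1,0],[-1,0.1,-0.8,0,-1,0],[-1,0.1,-0.6,0,-0.55,0],[-1,0.1,-0.4,0,0,0],[-1,0.1,-0.2,0,0,0],[-1,0.1,-0.2,0,0,0],[-1,0.1,-0.2,0,0,0]]'; python3 -c "
from h import *
plan([.371,.25,.2],94)"
```

```text
clock: 1.4
tool_pos: [0.3333, 0.3597, 0.206]
tool_rot: [-1.175, -1.26, 1.261]
ft_force: [0.1, 0.5, -0.6]
grip_width: 0.0855
clock 1.4 pos [0.3333 0.3597 0.206 ] d [ 0.0377 -0.1097 -0.006 ] ft [ 0.1  0.5 -0.6] w 0.0855
turn units [-0. -0. -0.] shift units cur axes [-4.48  0.24 -1.2 ] in final axes [-4.48  0.24 -1.2 ]
```

```bash
python3 -m handwheel '[[-0.9,0.1,-0.3,0,0,0],[-0.9,0.1,-0.3,0,0,0],[-0.9,0.1,-0.3,0,0,0],[-0.9,0,-0.3,0,0,0],[-0.9,0,0,0,0,0],[0,0,0,0,0,0]]'
python3 - <<'E'
from h import *
o=monitor.get_obs();im=imaging.camera("wrist");np.save("pics/w1.npy",im)
cv2.imwrite("pics/w1.png",cv2.resize(im[:,:,::-1],(800,600),interpolation=cv2.INTER_CUBIC))
print(o["tool_pos"],o["tool_rot"],proj("wrist",[[.371,.25,.03]],o))
E
```

```text
clock: 2.15
tool_pos: [0.3712, 0.2489, 0.1986]
tool_rot: [-1.177, -1.257, 1.259]
ft_force: [0.4, -0.1, 0.3]
grip_width: 0.0854
[0.37116643 0.24887394 0.19855505] [-1.17736369 -1.25736079  1.25920963] [[256.66465598 171.32322966]]
```

View pics/w1.png

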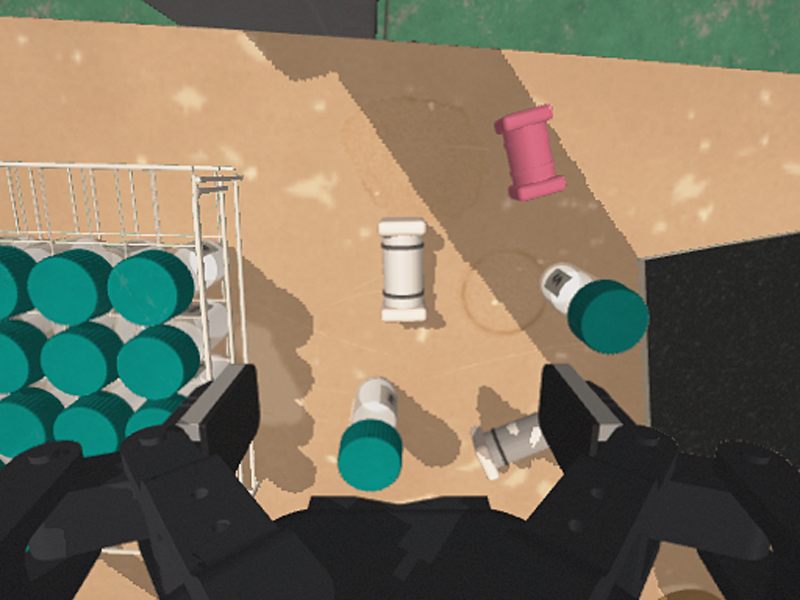

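Run:
```python
from h import *
im=np.load("pics/w1.npy"); crop(im,230,130,290,215,7,"w1c.png")
```

```text
(no output)
```

View pics/w1c.png

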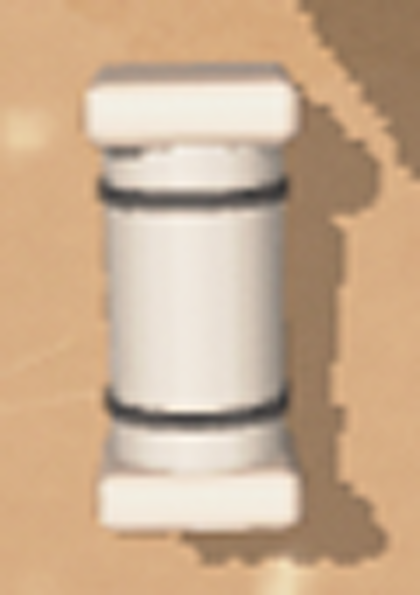

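```bash
cat >> h.py <<'E'
def box(n,pts,off,s,z,o):
    P=cast(n,(np.array(pts,float)+.5)/s-.5+off,z,o);a=(P[0]+P[1])/2;b=(P[2]+P[3])/2;d=b-a
    print("mid",((a+b)/2).round(4),"len",np.linalg.norm(d).round(4),"yaw",np.degrees(np.arctan2(d[1],d[0])).round(1),"widths",np.linalg.norm(P[0]-P[1]).round(4),np.linalg.norm(P[2]-P[3]).round(4))
    return (a+b)/2
E
python3 - <<'E'
from h import *
o=monitor.get_obs()
m=box("wrist",[(87,83),(298,83),(100,528),(299,528)],(230,130),7,.032,o)
plan([m[0],m[1],.006],94)
E
```

```text
mid [0.3735 0.2527 0.032 ] len 0.0688 yaw 4.9 widths 0.031 0.0309
clock 2.2 pos [0.3711 0.2503 0.1988] d [ 0.0024  0.0025 -0.1928] ft [-0.1  1.1 -0.6] w 0.0855
turn units [-0.   -0.02 -0.  ] shift units cur axes [ 0.09  7.71 -0.1 ] in final axes [ 0.09  7.71 -0.1 ]
```

Candidates in the top view (4x crop): A (137,303) is about 83 mm, B (298,178) about 55 mm and C (263,458) about 69 mm. C fits the 70 mm carrier, and the wrist crop confirms it: white, 68.8 mm. The two pink ones are excluded. Descending on C.

```bash
python3 -m handwheel '[[0.1,1,-0.1,0,-0.25,0],[0,1,0,0,0,0],[0,1,0,0,0,0],[0,1,0,0,0,0],[0,1,0,0,0,0],[0,1,0,0,0,0],[0,1,0,0,0,0],[0,0.65,0,0,0,0],[0,0,0,0,0,0]]'; python3 -m handwheel '[[0,0,0,0,0,0],[0,0,0,0,0,0],[0,0,0,0,0,0],[0,0,0,0,0,0],[0,0,0,0,0,0]]' 0 50
```

```text
clock: 3.32
tool_pos: [0.3724, 0.2535, 0.0066]
tool_rot: [-1.165, -1.272, 1.275]
ft_force: [0.1, 0.7, 0.1]
grip_width: 0.0854
clock: 3.95
tool_pos: [0.3739, 0.2535, 0.0084]
tool_rot: [-1.167, -1.274, 1.272]
ft_force: [-0.7, -0.9, 6.6]
grip_width: 0.0261
```

```bash
python3 -m handwheel '[[0,0,0,0,0,0],[0,-0.5,0,0,0,0],[0,-1,0,0,0,0],[0,-1,0,0,0,0],[0,-1,0,0,0,0],[0,-1,0,0,0,0],[0,-1,0,0,0,0],[0,-1,0,0,0,0],[0,-1,0,0,0,0],[0,-1,0,0,0,0]]'
python3 - <<'E'
from h import *
o=monitor.get_obs();im=imaging.camera("wrist");np.save("pics/w2.npy",im)
cv2.imwrite("pics/w2.png",cv2.resize(im[:,:,::-1],(800,600),interpolation=cv2.INTER_CUBIC))
ax=np.radians(-9.8);u=np.array([np.cos(ax),np.sin(ax)])
de=np.array([.367,-.190]); c=de+.05*u; print(c)
plan([c[0],c[1],.2],80.2)
E
```

```text
clock: 5.2
tool_pos: [0.3729, 0.253, 0.2215]
tool_rot: [-1.167, -1.274, 1.273]
ft_force: [1.0, 0.6, -1.0]
grip_width: 0.0265
[ 0.41627039 -0.19851047]
clock 5.25 pos [0.3746 0.2544 0.2246] d [ 0.0417 -0.4529 -0.0246] ft [ 1.  -0.1  2.1] w 0.0265
turn units [0.07 3.7  0.04] shift units cur axes [-18.19   0.94  -0.07] in final axes [-17.57   0.98  -4.73]
```

View pics/w2.png

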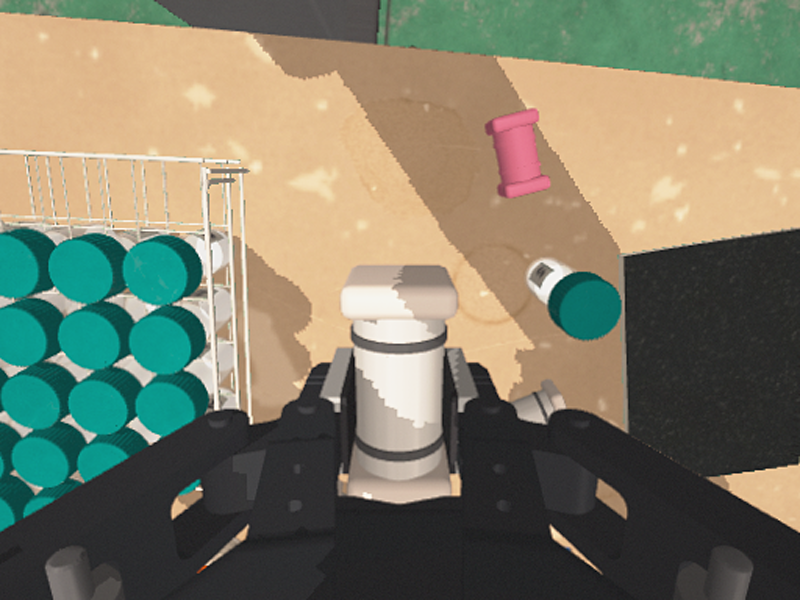

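The medium carrier is held level in the jaws (front bumper at (400,290)). Carrying it over the rack to the deck.

```bash
python3 -m handwheel '[[-1,0,0,0,0,0],[-1,0,0,0,0,0],[-1,0,0,0,0,0],[-1,0,0,0,0,0],[-1,0,0,0,0,0],[-1,0,0,0,0,0],[-1,0,0,0,0,0],[-1,0,0,0,0,0],[-1,0,0,0,0,0],[-1,0,0,0,0,0]]';python3 -m handwheel '[[-1,0,0,0,0,0],[-1,0,0,0,0,0],[-1,0,0,0,0,0],[-1,0,0,0,0,0],[-1,0,0,0,1,0],[-1,0,0,0,1,0],[-1,0,0,0,1,0],[-1,0,0,0,0.7,0],[0,0,0,0,0,0],[0,0,0,0,0,0]]'
python3 - <<'E'
from h import *
o=monitor.get_obs();im=imaging.camera("wrist");np.save("pics/w3.npy",im);np.save("pics/w3o.npy",np.r_[o["tool_pos"],o["tool_rot"]])
cv2.imwrite("pics/w3.png",cv2.resize(im[:,:,::-1],(800,600),interpolation=cv2.INTER_CUBIC))
plan([.4163,-.1985,.2],80.2)
ax=np.radians(-9.8);u=np.array([np.cos(ax),np.sin(ax),0]);de=np.array([.367,-.190,.01])
print(proj("wrist",[de,de+.125*u,de-.005*u],o)*1.5625)
E
```

```text
clock: 6.5
tool_pos: [0.3947, 0.0035, 0.2203]
tool_rot: [-1.167, -1.274, 1.273]
ft_force: [0.3, -0.6, -1.3]
grip_width: 0.0263
clock: 7.75
tool_pos: [0.4019, -0.1949, 0.2199]
tool_rot: [-1.285, -1.082, 1.082]
ft_force: [-0.1, -0.4, -0.9]
grip_width: 0.0263
clock 7.8 pos [ 0.402  -0.1945  0.2199] d [ 0.0143 -0.004  -0.0199] ft [ 0.2  0.1 -0.9] w 0.0259
turn units [-0.01  0.01  0.01] shift units cur axes [-0.06  0.79 -0.59] in final axes [-0.06  0.8  -0.59]
[[397.28510055 210.10419461]
 [397.49612372 365.39324309]
 [397.27596493 203.30422884]]
```

View pics/w3.png

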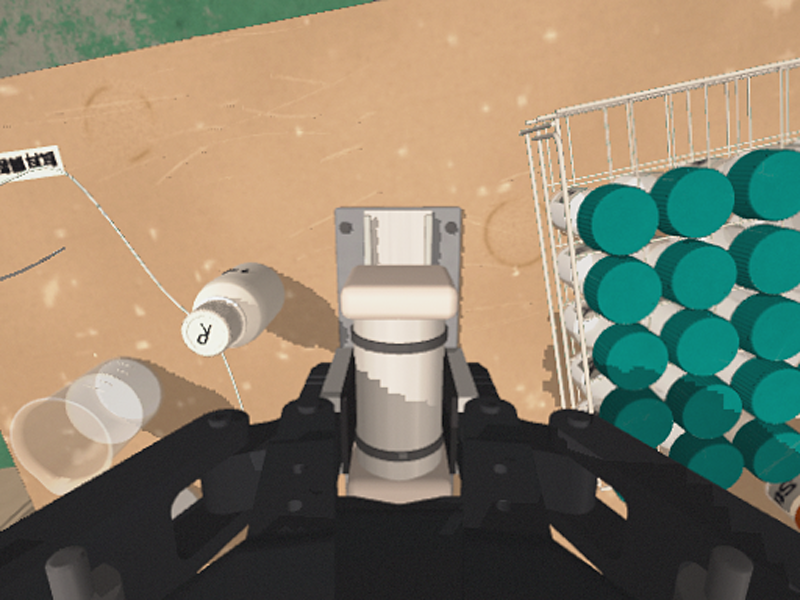

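Run:
```python
from h import *
v=np.load("pics/w3o.npy");o=dict(tool_pos=v[:3],tool_rot=v[3:])
P=cast("wrist",np.array([(335,208),(462,207),(336.5,330),(463,330)])/1.5625,.006,o);print(P.round(4))
a=(P[0]+P[1])/2;print(a, "width",np.linalg.norm(P[0]-P[1]))
for i,j in((0,2),(1,3)):
  d=P[j]-P[i];print(np.degrees(np.arctan2(d[1],d[0])))
```

```text
[[ 0.3577 -0.2361  0.006 ]
 [ 0.3734 -0.1416  0.006 ]
 [ 0.4531 -0.2548  0.006 ]
 [ 0.4706 -0.1542  0.006 ]]
[ 0.36554951 -0.18883544  0.006     ] width 0.09572801906945733
-11.115330065892612
-7.380333986066802
```

Run:
```python
from h import *
plan([.418,-.198,.021],80.3)
```

```text
clock 7.8 pos [ 0.402  -0.1945  0.2199] d [ 0.016  -0.0035 -0.1989] ft [ 0.2  0.1 -0.9] w 0.0259
turn units [-0.01 -0.02  0.01] shift units cur axes [-0.03  7.95 -0.66] in final axes [-0.03  7.96 -0.65]
```

```bash
python3 -m handwheel '[[0,1,-0.65,0,0,0],[0,1,0,0,0,0],[0,1,0,0,0,0],[0,1,0,0,0,0],[0,1,0,0,0,0],[0,1,0,0,0,0],[0,1,0,0,0,0],[0,0.6,0,0,0,0],[0,0.35,0,0,0,0],[0,0,0,0,0,0]]'
python3 - <<'E'
from h import *
plan([.418,-.198,.021],80.3)
o=monitor.get_obs();im=imaging.camera("wrist")
cv2.imwrite("pics/w4.png",cv2.resize(im[:,:,::-1],(800,600),interpolation=cv2.INTER_CUBIC))
E
```

```text
clock: 9.05
tool_pos: [0.4181, -0.1976, 0.0211]
tool_rot: [-1.285, -1.082, 1.083]
ft_force: [-0.3, -0.2, 0.0]
grip_width: 0.0262
clock 9.05 pos [ 0.4181 -0.1976  0.0211] d [-0.0001 -0.0004 -0.0001] ft [-0.3 -0.2  0. ] w 0.0262
turn units [-0.01 -0.02  0.  ] shift units cur axes [-0.02  0.    0.  ] in final axes [-0.02  0.    0.  ]
```

View pics/w4.png

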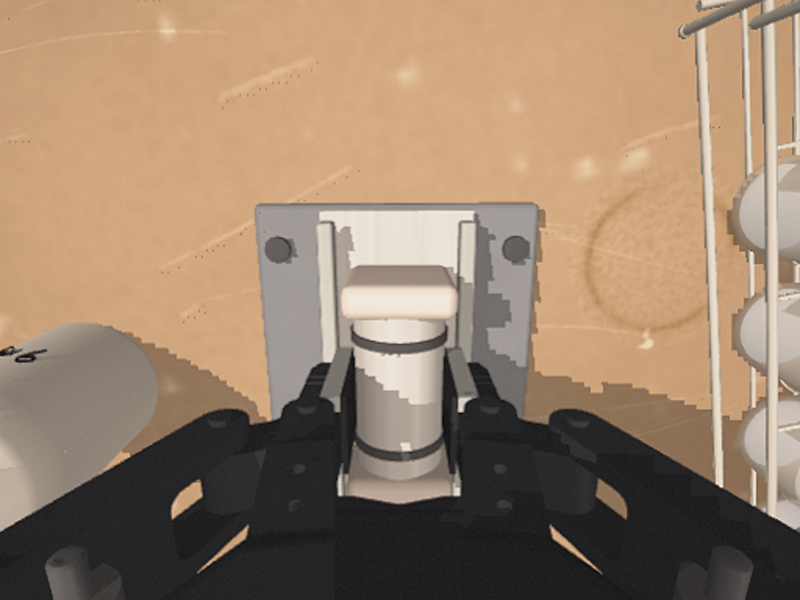

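Centred between the rails (front bumper (342–458), rails at 325 and 468). Releasing and backing off behind it.

```bash
python3 -m handwheel '[[0,0,0,0,0,0],[0,0,0,0,0,0],[0,0,0,0,0,0],[0,-0.4,0,0,0,0],[0,-1,0,0,0,0],[0,-0.8,0,0,0,0],[0,0,1,0,0,0],[0,0,1,0,0,0],[0,0,0.6,0,0,0],[0,0,0,0,0,0]]' 0.6;python3 -m handwheel '[[0,0,0,0,0,0],[0,0.7,0,0,0,0],[0,0.8,0,0,0,0],[0,0.6,0,0,0,0],[0,0,0,0,0,0]]' 0 40
python3 - <<'E'
from h import *
ax=np.radians(-9.6);u=np.array([np.cos(ax),np.sin(ax)]);de=np.array([.369,-.190])
plan(list(de+0*u)+[.024],80.4)
o=monitor.get_obs();im=imaging.camera("wrist")
cv2.imwrite("pics/w5.png",cv2.resize(im[:,:,::-1],(800,600),interpolation=cv2.INTER_CUBIC))
im=imaging.camera("top");crop(im,290,135,370,255,5,"t5.png")
E
```

```text
clock: 10.35
tool_pos: [0.3534, -0.1867, 0.0766]
tool_rot: [-1.286, -1.082, 1.082]
ft_force: [0.5, -0.5, -0.3]
grip_width: 0.0513
clock: 10.98
tool_pos: [0.3542, -0.1866, 0.0229]
tool_rot: [-1.283, -1.082, 1.083]
ft_force: [-0.2, -0.3, 0.4]
grip_width: -0.0002
clock 10.975 pos [ 0.3542 -0.1866  0.0229] d [ 0.0148 -0.0034  0.0011] ft [-0.2 -0.3  0.4] w -0.0002
turn units [-0.02 -0.05  0.01] shift units cur axes [-0.04 -0.04 -0.61] in final axes [-0.04 -0.04 -0.61]
```

View pics/w5.png

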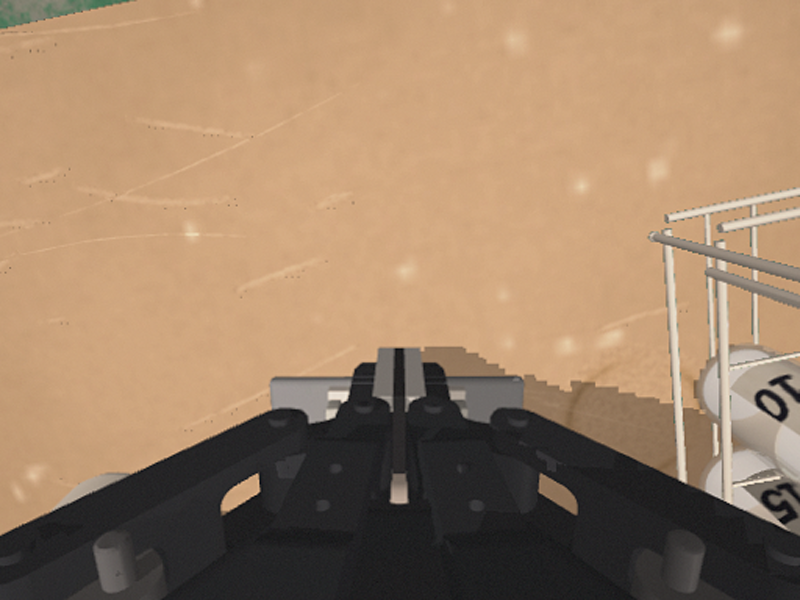

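View pics/t5.png

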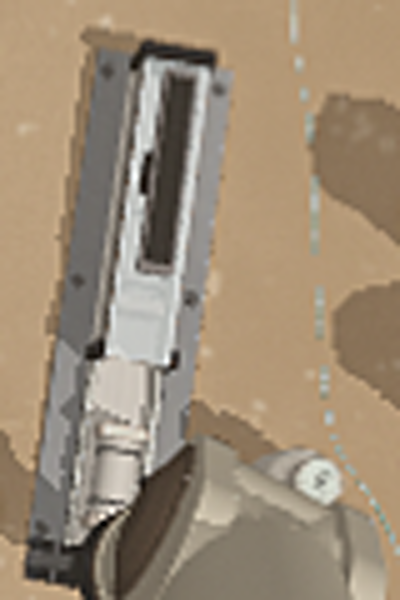

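```bash
python3 -m handwheel '[[0,0,-0.4,0,0,0],[0,0,-0.4,0,0,0],[0,0,-0.4,0,0,0],[0,0,-0.4,0,0,0],[0,0,-0.4,0,0,0],[0,0,-0.4,0,0,0],[0,0,-0.4,0,0,0],[0,0,-0.4,0,0,0]]';python3 -m handwheel '[[0,0,-0.4,0,0,0],[0,0,-0.4,0,0,0],[0,0,-0.4,0,0,0],[0,0,-0.4,0,0,0],[0,0,0,0,0,0]]'
python3 - <<'E'
from h import *
ax=np.radians(-9.6);u=np.array([np.cos(ax),np.sin(ax)]);de=np.array([.369,-.190])
plan(list(de+.109*u)+[.024],80.4)
E
```

```text
clock: 12.08
tool_pos: [0.4335, -0.2005, 0.0237]
tool_rot: [-1.285, -1.082, 1.082]
ft_force: [-0.4, 0.0, -0.7]
grip_width: -0.0001
clock: 12.7
tool_pos: [0.4738, -0.2074, 0.0239]
tool_rot: [-1.287, -1.084, 1.082]
ft_force: [-0.7, -1.0, -0.4]
grip_width: 0.0003
clock 12.7 pos [ 0.4738 -0.2074  0.0239] d [ 0.0027 -0.0008  0.0001] ft [-0.7 -1.  -0.4] w 0.0003
turn units [ 0.02 -0.04 -0.  ] shift units cur axes [-0.01 -0.   -0.11] in final axes [-0.01 -0.   -0.11]
```

```bash
python3 -m handwheel '[[0,0,1,0,0,0],[0,-0.8,0.3,0,0,0],[0,-1,0,0,0,0],[0,-1,0,0,0,0],[0,-1,0,0,0,0],[0,-1,0,0,0,0],[0,-1,0,0,0,0],[0,-1,0,0,0,0],[0,-1,0,0,0,0],[0,0,0,0,0,0]]' 1
python3 - <<'E'
from h import *
print(monitor.get_obs()["q"].round(2))
plan([.6025,.2263,.22],146)
im=imaging.camera("top");crop(im,290,135,370,255,5,"t6.png")
E
```

```text
clock: 13.95
tool_pos: [0.4416, -0.2023, 0.2207]
tool_rot: [-1.289, -1.085, 1.081]
ft_force: [0.6, -0.5, -0.4]
grip_width: 0.0855
[ 0.3   0.18  0.08  1.98 -0.02  0.97  1.79]
clock 13.95 pos [ 0.4416 -0.2023  0.2207] d [ 0.1609  0.4286 -0.0007] ft [ 0.6 -0.5 -0.4] w 0.0855
turn units [  0.05 -16.45  -0.05] shift units cur axes [17.99  0.03 -3.42] in final axes [  4.25   0.03 -17.81]
```

View pics/t6.png

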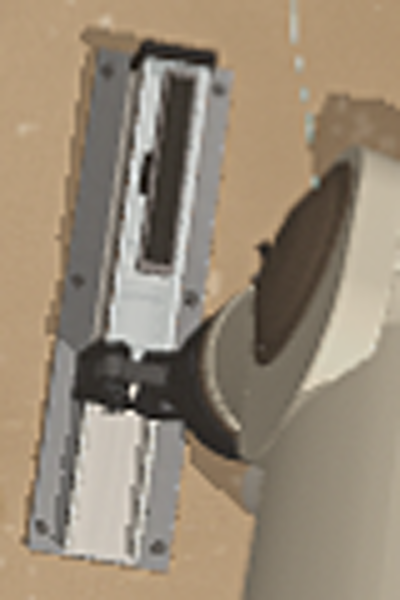

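```bash
python3 -m handwheel '[[1,0,-0.2,0,0,0],[1,0,-0.2,0,0,0],[1,0,-0.2,0,0,0],[1,0,-0.2,0,0,0],[1,0,-0.2,0,0,0],[1,0,-0.2,0,0,0],[1,0,-0.2,0,0,0],[1,0,-0.2,0,0,0],[1,0,-0.2,0,0,0],[1,0,-0.2,0,0,0]]';  python3 -m handwheel '[[1,0,-0.2,0,-1,0],[1,0,-0.2,0,-1,0],[1,0,-0.1,0,-1,0],[1,0,0,0,-1,0],[1,0,0,0,-1,0],[1,0,0,0,-1,0],[0,0,0,0,-1,0],[0,0,0,0,-1,0],[0,0,0,0,-1,0],[0,0,0,0,-1,0]]'
python3 - <<'E'
from h import *
print(monitor.get_obs()["q"].round(2))
plan([.6025,.2263,.2],146)
E
```

```text
clock: 15.25
tool_pos: [0.5314, 0.0368, 0.2171]
tool_rot: [-1.284, -1.08, 1.084]
ft_force: [0.1, -0.3, -0.1]
grip_width: 0.0858
clock: 16.5
tool_pos: [0.5436, 0.1845, 0.2189]
tool_rot: [-0.909, -1.589, 1.589]
ft_force: [0.1, 0.6, 0.2]
grip_width: 0.0854
[-0.16  0.36 -0.27  1.76  0.11  1.03  1.64]
clock 16.5 pos [0.5436 0.1845 0.2189] d [ 0.0589  0.0418 -0.0189] ft [0.1 0.6 0.2] w 0.0854
turn units [-0.   -6.38 -0.  ] shift units cur axes [ 0.25  0.76 -2.88] in final axes [-1.02  0.76 -2.7 ]
```

```bash
python3 -m handwheel '[[0,0.25,-1,0,-1,0],[0,0.25,-1,0,-1,0],[0,0.25,-0.9,0,-1,0],[0,0,0,0,-1,0],[0,0,0,0,-1,0],[0,0,0,0,-1,0],[0,0,0,0,-0.4,0],[0,0,0,0,0,0]]'
python3 - <<'E'
from h import *
o=monitor.get_obs();im=imaging.camera("wrist");np.save("pics/w7.npy",im);np.save("pics/w7o.npy",np.r_[o["tool_pos"],o["tool_rot"]])
cv2.imwrite("pics/w7.png",cv2.resize(im[:,:,::-1],(800,600),interpolation=cv2.INTER_CUBIC))
plan([.6025,.2263,.2],146)
print(proj("wrist",[[.6025,.2263,.03]],o))
E
```

```text
clock: 17.5
tool_pos: [0.6038, 0.2246, 0.2001]
tool_rot: [-0.578, -1.881, 1.881]
ft_force: [0.8, 0.4, 0.9]
grip_width: 0.0854
clock 17.55 pos [0.6038 0.2245 0.2001] d [-0.0013  0.0018 -0.0001] ft [-0.2 -0.1 -0.3] w 0.0851
turn units [ 0.   -0.05  0.  ] shift units cur axes [ 0.09  0.   -0.03] in final axes [ 0.09  0.   -0.03]
[[257.30161643 172.0822078 ]]
```

View pics/w7.png

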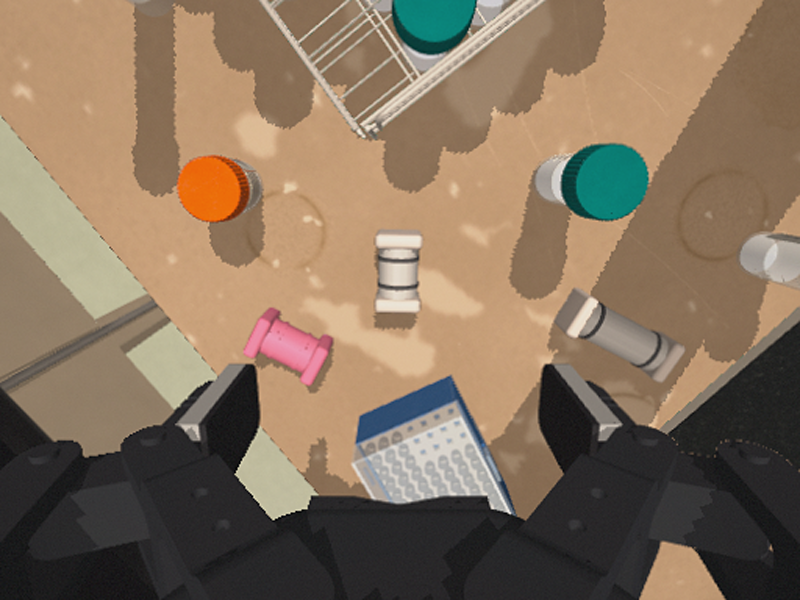

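Run:
```python
from h import *
im=np.load("pics/w7.npy"); crop(im,230,138,285,215,7,"w7c.png")
```

View pics/w7c.png

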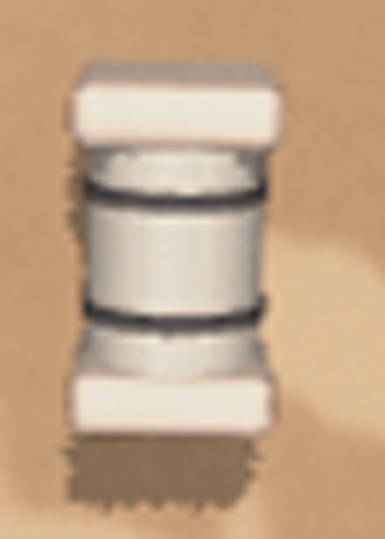

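Run:
```python
from h import *
v=np.load("pics/w7o.npy");o=dict(tool_pos=v[:3],tool_rot=v[3:])
m=box("wrist",[(72,84),(282,84),(72,432),(271,432)],(230,138),7,.032,o)
plan([m[0],m[1],.009],145)
```

```text
mid [0.6065 0.2268 0.032 ] len 0.0541 yaw 54.9 widths 0.0312 0.0309
clock 17.55 pos [0.6038 0.2245 0.2001] d [ 0.0027  0.0024 -0.1911] ft [-0.2 -0.1 -0.3] w 0.0851
turn units [0.  0.2 0. ] shift units cur axes [-0.04  7.64 -0.14] in final axes [-0.03  7.64 -0.14]
```

The wrist crop at (398,272) shows the white 54 mm carrier, which is the short one; the pink lookalike at (290,347) is excluded. Descending.

```bash
python3 -m handwheel '[[0,1,-0.14,0,0.2,0],[0,1,0,0,0,0],[0,1,0,0,0,0],[0,1,0,0,0,0],[0,1,0,0,0,0],[0,1,0,0,0,0],[0,1,0,0,0,0],[0,0.6,0,0,0,0],[0,0,0,0,0,0]]' 0.8; python3 -m handwheel '[[0,0,0,0,0,0],[0,0,0,0,0,0],[0,0,0,0,0,0],[0,0,0,0,0,0],[0,0,0,0,0,0],[0,0,0,0,0,0]]' 0 50;python3 -m handwheel '[[0,-0.5,0,0,0,0],[0,-1,0,0,0,0],[0,-1,0,0,0,0],[0,-1,0,0,0,0],[0,-1,0,0,0,0],[0,-1,0,0,0,0],[0,-1,0,0,0,0],[0,-1,0,0,0,0],[0,-1,0,0,0,0]]';python3 - <<'E'
from h import *
o=monitor.get_obs();im=imaging.camera("wrist")
cv2.imwrite("pics/w8.png",cv2.resize(im[:,:,::-1],(800,600),interpolation=cv2.INTER_CUBIC))
ax=np.radians(-9.6);u=np.array([np.cos(ax),np.sin(ax)]);de=np.array([.369,-.190])
c=de+.05*u;print(c);plan([*c,.22],80.4)
E
```

```text
clock: 18.68
tool_pos: [0.605, 0.2268, 0.0089]
tool_rot: [-0.589, -1.87, 1.873]
ft_force: [0.2, -0.5, -0.3]
grip_width: 0.0685
clock: 19.42
tool_pos: [0.607, 0.2275, 0.0115]
tool_rot: [-0.593, -1.874, 1.872]
ft_force: [-0.2, -0.5, 5.5]
grip_width: 0.0259
clock: 20.55
tool_pos: [0.6055, 0.2269, 0.2238]
tool_rot: [-0.59, -1.872, 1.872]
ft_force: [-0.2, 0.3, -0.6]
grip_width: 0.0256
[ 0.4182998  -0.19833844]
clock 20.6 pos [0.6075 0.2278 0.2278] d [-0.1892 -0.4262 -0.0078] ft [0.4 0.2 2.5] w 0.0261
turn units [ 0.08 16.15 -0.  ] shift units cur axes [-3.58  0.24 18.31] in final axes [-18.07   0.31   4.62]
```

View pics/w8.png

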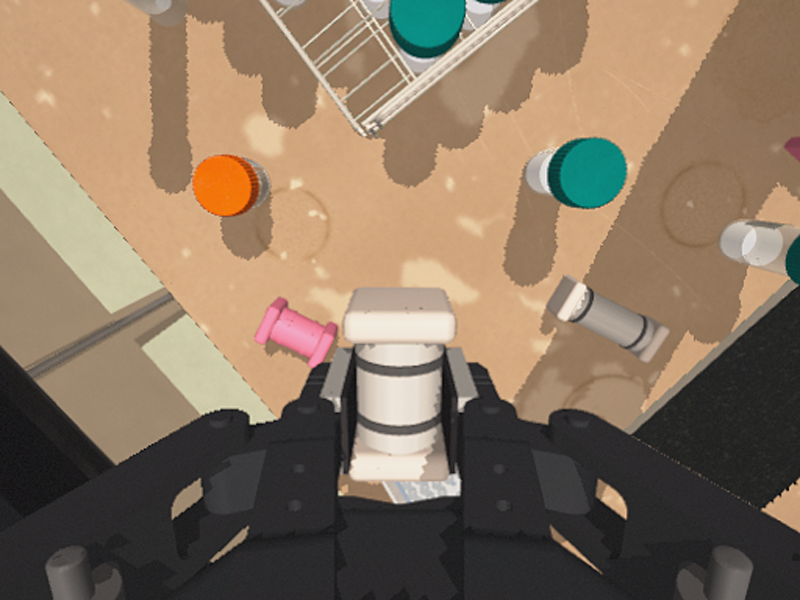

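```bash
python3 -m handwheel '[[-0.2,0,1,0,0,0],[-0.2,0,1,0,0,0],[-0.2,0,1,0,0,0],[-0.2,0,1,0,0,0],[-0.2,0,1,0,0,0],[-0.2,0,1,0,0,0],[-0.2,0,1,0,0,0],[-0.2,0,1,0,0,0],[-0.2,0,1,0,0,0],[-0.2,0,1,0,0,0]]';  python3 -m handwheel '[[-0.4,0,0.9,0,1,0],[-0.5,0,0.8,0,1,0],[-0.6,0,0.8,0,1,0],[-0.6,0,0.7,0,1,0],[-0.7,0,0.6,0,1,0],[-0.8,0,0.6,0,1,0],[-0.8,0,0.5,0,1,0],[-0.8,0,0.5,0,1,0],[0,0,0,0,1,0],[0,0,0,0,1,0]]'
python3 - <<'E'
from h import *
print(monitor.get_obs()["q"].round(2))
plan([.4183,-.1983,.2],80.4)
E
```

```text
clock: 21.85
tool_pos: [0.5027, -0.0071, 0.2224]
tool_rot: [-0.59, -1.872, 1.873]
ft_force: [-0.4, 0.4, -1.1]
grip_width: 0.0264
clock: 23.1
tool_pos: [0.4865, -0.1981, 0.2224]
tool_rot: [-1.077, -1.395, 1.395]
ft_force: [0.5, -0.4, -0.9]
grip_width: 0.0261
[ 0.4   0.26 -0.08  1.88  0.02  1.    2.14]
clock 23.1 pos [ 0.4865 -0.1981  0.2224] d [-0.0682 -0.0002 -0.0224] ft [ 0.5 -0.4 -0.9] w 0.0261
turn units [-0.    6.07  0.  ] shift units cur axes [0.68 0.9  2.64] in final axes [-0.46  0.89  2.69]
```

```bash
python3 -m handwheel '[[0,0.3,0.9,0,1,0],[0,0.3,0.9,0,1,0],[0,0.3,0.9,0,1,0],[0,0,0,0,1,0],[0,0,0,0,1,0],[0,0,0,0,1,0],[0,0,0,0,0.1,0]]'
python3 - <<'E'
from h import *
plan([.4183,-.1983,.023],80.4)
E
```

```text
clock: 23.98
tool_pos: [0.4205, -0.2103, 0.2001]
tool_rot: [-1.283, -1.086, 1.086]
ft_force: [0.0, -0.6, -0.5]
grip_width: 0.026
clock 23.975 pos [ 0.4205 -0.2103  0.2001] d [-0.0022  0.012  -0.1771] ft [ 0.  -0.6 -0.5] w 0.026
turn units [ 0.    0.03 -0.  ] shift units cur axes [0.46 7.08 0.17] in final axes [0.46 7.08 0.17]
```

```bash
python3 -m handwheel '[[0.46,0.5,0.17,0,0,0],[0,1,0,0,0,0],[0,1,0,0,0,0],[0,1,0,0,0,0],[0,1,0,0,0,0],[0,1,0,0,0,0],[0,0,0,0,0,0]]'
python3 - <<'E'
from h import *
plan([.4183,-.1983,.023],80.4)
o=monitor.get_obs();im=imaging.camera("wrist")
cv2.imwrite("pics/w9.png",cv2.resize(im[:,:,::-1],(800,600),interpolation=cv2.INTER_CUBIC))
E
```

```text
clock: 24.85
tool_pos: [0.416, -0.196, 0.0604]
tool_rot: [-1.277, -1.086, 1.089]
ft_force: [-0.4, 0.3, 0.0]
grip_width: 0.0262
clock 24.85 pos [ 0.416  -0.196   0.0604] d [ 0.0023 -0.0023 -0.0374] ft [-0.4  0.3  0. ] w 0.0262
turn units [-0.07  0.06  0.02] shift units cur axes [-0.08  1.5  -0.11] in final axes [-0.08  1.5  -0.11]
```

View pics/w9.png

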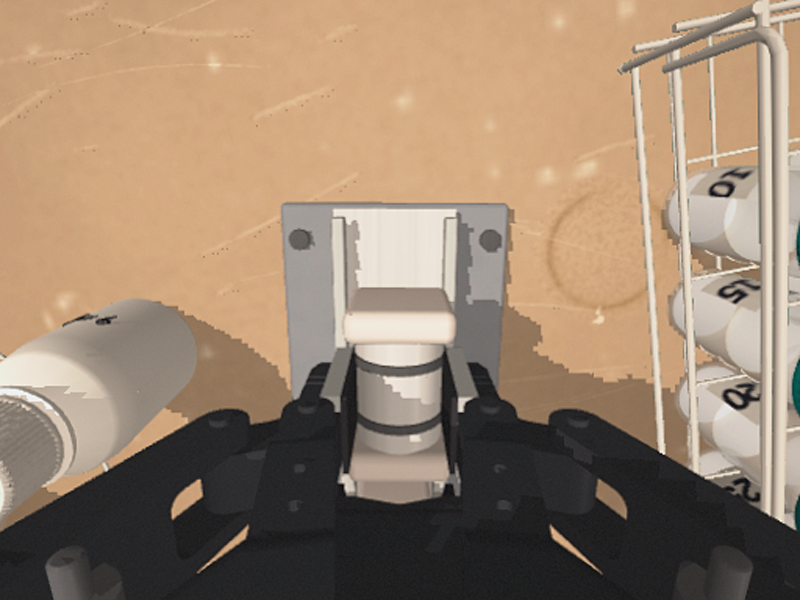

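```bash
python3 -m handwheel '[[-0.09,0.5,-0.1,0,0,0],[0,0.5,0,0,0,0],[0,0.5,0,0,0,0],[0,0,0,0,0,0]]'; python3 -m handwheel '[[0,0,0,0,0,0],[0,0,0,0,0,0],[0,0,0,0,0,0],[0,-0.4,0,0,0,0],[0,-1,0,0,0,0],[0,-0.8,0,0,0,0],[0,0,1,0,0,0],[0,0,1,0,0,0],[0,0,0.5,0,0,0],[0,0,0,0,0,0]]' 0.6;python3 -m handwheel '[[0,0,0,0,0,0],[0,0.7,0,0,0,0],[0,0.8,0,0,0,0],[0,0.6,0,0,0,0],[0,0,0,0,0,0]]' 0 40
python3 - <<'E'
from h import *
ax=np.radians(-9.6);u=np.array([np.cos(ax),np.sin(ax)]);de=np.array([.369,-.190])
plan(list(de+.109*u)+[.024],80.4)
im=imaging.camera("top");crop(im,290,135,370,255,5,"t10.png")
E
```

```text
clock: 25.4
tool_pos: [0.4193, -0.1998, 0.0239]
tool_rot: [-1.28, -1.086, 1.088]
ft_force: [-0.8, -0.8, -1.5]
grip_width: 0.0261
clock: 26.65
tool_pos: [0.3585, -0.1901, 0.0805]
tool_rot: [-1.283, -1.087, 1.087]
ft_force: [0.7, -0.3, 0.5]
grip_width: 0.0511
clock: 27.28
tool_pos: [0.3587, -0.1898, 0.0266]
tool_rot: [-1.28, -1.087, 1.088]
ft_force: [-0.4, -0.7, 0.2]
grip_width: -0.0002
clock 27.275 pos [ 0.3587 -0.1898  0.0266] d [ 0.1177 -0.0184 -0.0026] ft [-0.4 -0.7  0.2] w -0.0002
turn units [-0.03  0.06  0.01] shift units cur axes [ 0.04  0.1  -4.77] in final axes [ 0.06  0.11 -4.77]
```

View pics/t10.png

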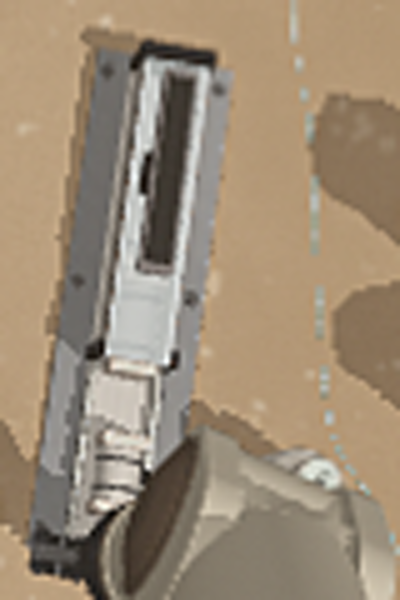

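```bash
python3 -m handwheel '[[0.04,0.1,-0.4,0,0,0],[0,0,-0.4,0,0,0],[0,0,-0.4,0,0,0],[0,0,-0.4,0,0,0],[0,0,-0.4,0,0,0],[0,0,-0.4,0,0,0],[0,0,-0.4,0,0,0],[0,0,-0.4,0,0,0],[0,0,-0.4,0,0,0]]'; python3 -m handwheel '[[0,0,-0.2,0,0,0],[0,0,-0.2,0,0,0],[0,0,-0.2,0,0,0],[0,0,-0.2,0,0,0],[0,0,0,0,0,0]]'
python3 - <<'E'
from h import *
ax=np.radians(-9.6);u=np.array([np.cos(ax),np.sin(ax)]);de=np.array([.369,-.190])
plan(list(de+.109*u)+[.024],80.4)
E
```

```text
clock: 28.45
tool_pos: [0.4482, -0.2038, 0.0249]
tool_rot: [-1.282, -1.087, 1.087]
ft_force: [-1.6, 0.6, -0.6]
grip_width: -0.0002
clock: 29.08
tool_pos: [0.4684, -0.2072, 0.0252]
tool_rot: [-1.284, -1.088, 1.087]
ft_force: [0.6, -0.0, 0.3]
grip_width: 0.0001
clock 29.075 pos [ 0.4684 -0.2072  0.0252] d [ 0.0081 -0.001  -0.0012] ft [ 0.6 -0.   0.3] w 0.0001
turn units [ 0.02  0.05 -0.  ] shift units cur axes [ 0.01  0.05 -0.33] in final axes [ 0.02  0.05 -0.33]
```

```bash
python3 -m handwheel '[[0,0.04,-0.1,0,0,0],[0,0,-0.1,0,0,0],[0,0,-0.1,0,0,0],[0,0,0,0,0,0]]'; python3 -m handwheel '[[0,0,-0.05,0,0,0],[0,0,0,0,0,0]]';python3 -m handwheel '[[0,0,-0.05,0,0,0],[0,0,0,0,0,0]]';python3 -m handwheel '[[0,0,-0.05,0,0,0],[0,0,0,0,0,0]]'
```

```text
clock: 29.58
tool_pos: [0.4754, -0.2083, 0.0241]
tool_rot: [-1.283, -1.088, 1.087]
ft_force: [-0.2, 0.3, -0.2]
grip_width: 0.0001
clock: 29.82
tool_pos: [0.476, -0.2084, 0.024]
tool_rot: [-1.282, -1.087, 1.087]
ft_force: [-2.5, 0.5, 0.6]
grip_width: 0.0002
clock: 30.08
tool_pos: [0.4768, -0.2086, 0.024]
tool_rot: [-1.282, -1.087, 1.088]
ft_force: [-3.4, 0.8, 2.3]
grip_width: -0.0002
clock: 30.32
tool_pos: [0.4768, -0.2086, 0.0237]
tool_rot: [-1.28, -1.085, 1.088]
ft_force: [-5.6, 0.4, 4.2]
grip_width: 0.0001
```

```bash
python3 -m handwheel '[[0,0,-0.1,0,0,0],[0,0,0,0,0,0]]';python3 -m handwheel '[[0,0,-0.15,0,0,0],[0,0,0,0,0,0],[0,0,0,0,0,0]]'
python3 - <<'E'
from h import *
for n in("scene","top"):
    im=imaging.camera(n);np.save(f"pics/{n}11.npy",im)
crop(np.load("pics/scene11.npy"),260,110,380,220,6,"s11.png");crop(np.load("pics/top11.npy"),290,135,370,255,5,"t11.png")
E
```

```text
clock: 30.58
tool_pos: [0.4768, -0.2086, 0.0233]
tool_rot: [-1.276, -1.082, 1.089]
ft_force: [-9.9, 1.5, 7.2]
grip_width: -0.0002
clock: 30.95
tool_pos: [0.4768, -0.2086, 0.0225]
tool_rot: [-1.271, -1.078, 1.091]
ft_force: [-17.3, 3.9, 12.3]
grip_width: 0.0003
```

View pics/s11.png

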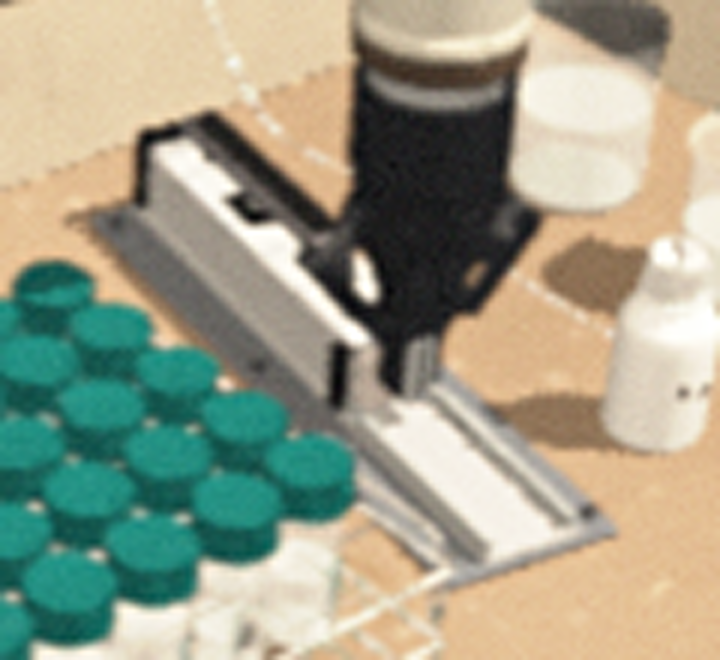

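View pics/t11.png

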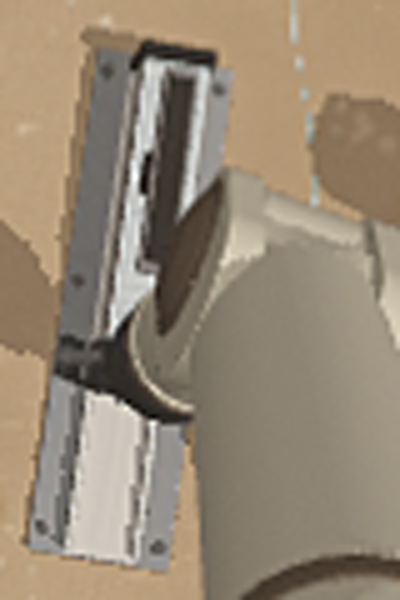

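```bash
python3 -m handwheel '[[0,0,0.4,0,0,0],[0,0,1,0,0,0],[0,-0.5,1,0,0,0],[0,-1,0,0,0,0],[0,-1,0,0,0,0],[0,-1,0,0,0,0],[0,-0.8,0,0,0,0],[0,0,0,0,0,0]]'
python3 - <<'E'
from h import *
o=monitor.get_obs();im=imaging.camera("wrist");np.save("pics/w12.npy",im);np.save("pics/w12o.npy",np.r_[o["tool_pos"],o["tool_rot"]])
cv2.imwrite("pics/w12.png",cv2.resize(im[:,:,::-1],(800,600),interpolation=cv2.INTER_CUBIC))
im=imaging.camera("scene");np.save("pics/scene12.npy",im);crop(im,290,130,350,190,10,"s12.png")
ax=np.radians(-9.6);u=np.array([np.cos(ax),np.sin(ax)]);de=np.array([.369,-.190])
plan(list(de+.25*u)+[.15],80.4)
E
```

```text
clock: 32.05
tool_pos: [0.428, -0.2009, 0.1334]
tool_rot: [-1.288, -1.091, 1.086]
ft_force: [-0.2, -0.1, -0.6]
grip_width: 0.0003
clock 32.15 pos [ 0.4261 -0.2001  0.1315] d [ 0.1894 -0.0316  0.0185] ft [0.3 0.5 0.4] w -0.0001
turn units [ 0.02  0.05 -0.  ] shift units cur axes [-0.01 -0.73 -7.68] in final axes [ 0.02 -0.74 -7.68]
```

View pics/w12.png

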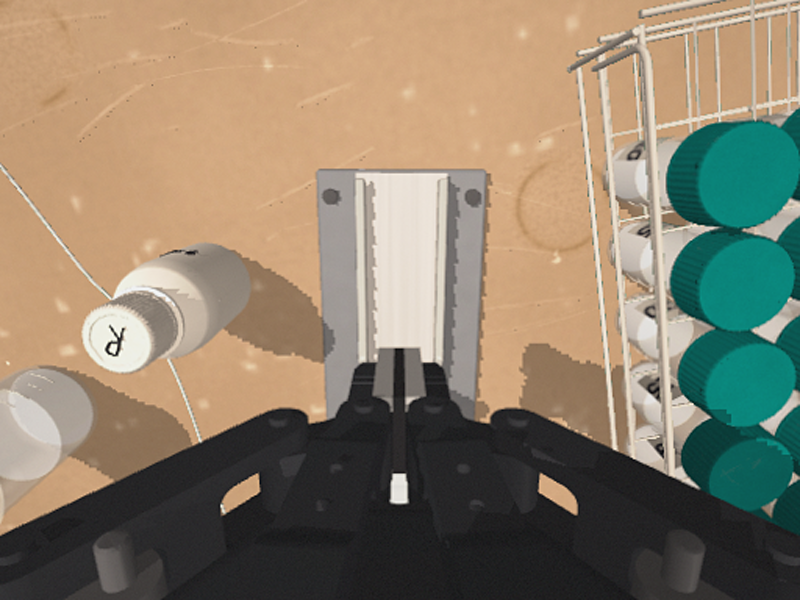

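View pics/s12.png

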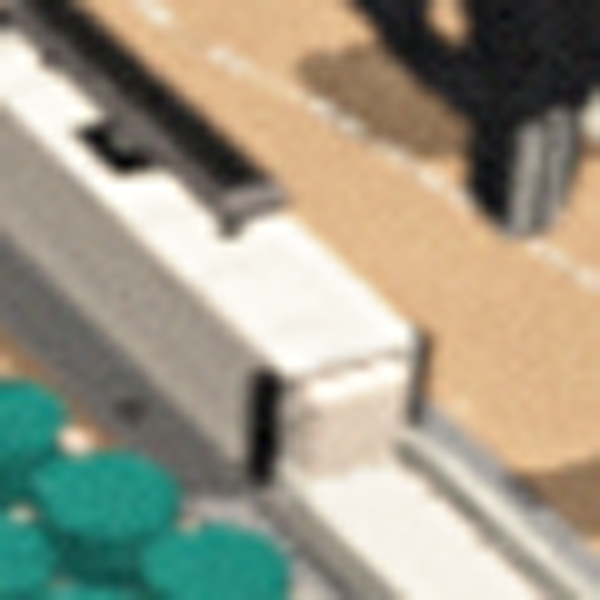

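The scene view shows the short carrier's end face just proud of the mouth (350,420), so the row is home. Now the bar.

```bash
python3 -m handwheel '[[0,-0.4,-0.8,0,0,0],[0,-0.4,-0.8,0,0,0],[0,0,-0.8,0,0,0],[0,0,-0.8,0,0,0],[0,0,-0.8,0,0,0],[0,0,-0.8,0,0,0],[0,0,-0.8,0,0,0],[0,0,-0.8,0,0,0],[0,0,-0.8,0,0,0],[0,0,-0.4,0,0,0]]';python3 -m handwheel '[[0,0,-0.08,0,0,0],[0,0,0,0,0,0]]'
python3 - <<'E'
from h import *
plan([.6157,-.232,.08],80.4)
o=monitor.get_obs();im=imaging.camera("wrist")
cv2.imwrite("pics/w13.png",cv2.resize(im[:,:,::-1],(800,600),interpolation=cv2.INTER_CUBIC))
crop(imaging.camera("scene"),260,90,380,180,6,"s13.png")
E
```

```text
clock: 33.4
tool_pos: [0.6133, -0.2308, 0.1498]
tool_rot: [-1.281, -1.087, 1.088]
ft_force: [0.2, -0.2, 0.8]
grip_width: 0.0003
clock: 33.65
tool_pos: [0.6141, -0.2314, 0.151]
tool_rot: [-1.281, -1.087, 1.088]
ft_force: [-0.4, -1.2, 0.5]
grip_width: -0.0007
clock 33.65 pos [ 0.6141 -0.2314  0.151 ] d [ 0.0016 -0.0006 -0.071 ] ft [-0.4 -1.2  0.5] w -0.0007
turn units [-0.02  0.05  0.  ] shift units cur axes [-0.01  2.84 -0.07] in final axes [-0.01  2.84 -0.07]
```

View pics/w13.png

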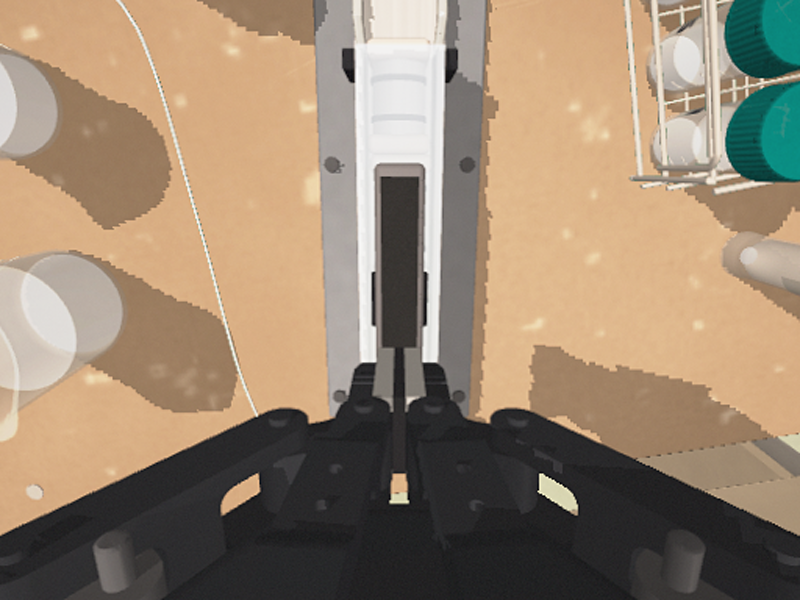

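View pics/s13.png

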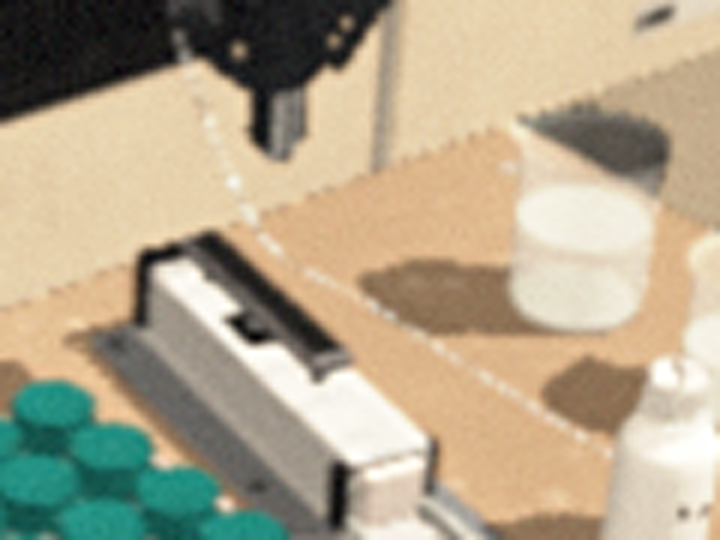

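```bash
python3 - <<'E'
from h import *
o=monitor.get_obs();p=cast("wrist",[(256,105.5),(256,112)],.072,o);print(p)
u=np.array([np.cos(np.radians(-9.6)),np.sin(np.radians(-9.6)),0]);print(p[0]+.07*u)
E
python3 -m handwheel '[[0,0.9,-0.05,0,0,0],[0,0.9,0,0,0,0],[0,0.9,0,0,0,0],[0,0,0,0,0,0]]'
```

```text
[[ 0.5483229  -0.22021166  0.072     ]
 [ 0.55280421 -0.22095293  0.072     ]]
[ 0.61734262 -0.23188547  0.072     ]
clock: 34.25
tool_pos: [0.614, -0.2312, 0.0822]
tool_rot: [-1.279, -1.085, 1.089]
ft_force: [-0.4, -0.7, -0.2]
grip_width: -0.0002
```

```bash
python3 -m handwheel '[[0,0.2,-0.06,0,0,0],[0,0.2,0,0,0,0],[0,0.2,0,0,0,0],[0,0.15,0,0,0,0],[0,0.1,0,0,0,0],[0,0,0,0,0,0]]';python3 -m handwheel '[[0,0.08,0,0,0,0],[0,0,0,0,0,0]]'
```

```text
clock: 35.0
tool_pos: [0.6183, -0.2322, 0.0641]
tool_rot: [-1.284, -1.088, 1.087]
ft_force: [-1.0, 0.9, 8.1]
grip_width: 0.0001
clock: 35.25
tool_pos: [0.6185, -0.2322, 0.0638]
tool_rot: [-1.284, -1.088, 1.087]
ft_force: [-4.5, 2.2, 18.3]
grip_width: -0.0003
```

Run:
```python
from h import *
im=imaging.camera("wrist")
cv2.imwrite("pics/w14.png",cv2.resize(im[:,:,::-1],(800,600),interpolation=cv2.INTER_CUBIC))
crop(imaging.camera("scene"),260,90,380,180,6,"s14.png")
```

```text
(no output)
```

View pics/s14.png

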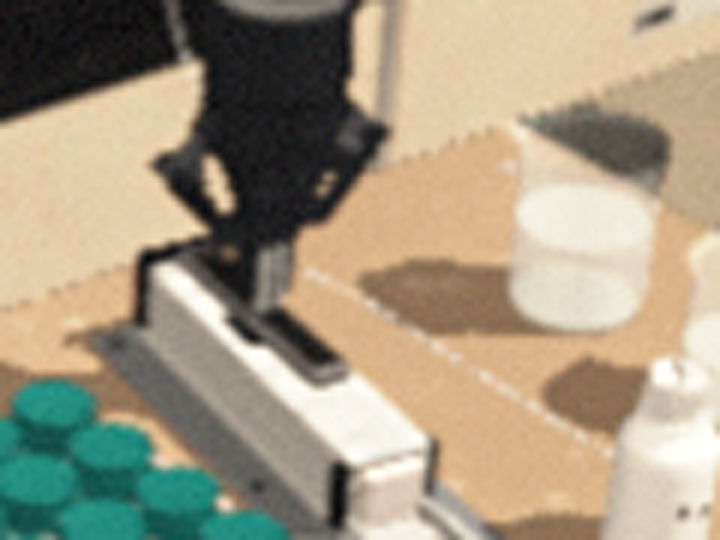

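The bar is down at both ends, its edge parallel to the roof. Letting go and raising.

```bash
python3 -m handwheel '[[0,-0.4,0,0,0,0],[0,-0.6,0,0,0,0],[0,-1,0,0,0,0],[0,-1,0,0,0,0],[0,-1,0,0,0,0],[0,-1,0,0,0,0],[0,0,0,0,0,0],[0,0,0,0,0,0]]'
python3 - <<'E'
from h import *
im=imaging.camera("scene");crop(im,260,90,380,180,6,"s15.png");cv2.imwrite("pics/s15f.png",cv2.resize(im[:,:,::-1],(800,600),interpolation=cv2.INTER_CUBIC))
a=np.load("pics/top0.npy");b=imaging.camera("top");cv2.imwrite("pics/t15.png",np.hstack([cv2.resize(x[130:290,110:370,::-1],(400,246)) for x in(a,b)]))
def cen(im,lo,hi,win):
    h=cv2.cvtColor(im,cv2.COLOR_RGB2HSV);m=cv2.inRange(h,lo,hi);x0,y0,x1,y1=win;ys,xs=np.nonzero(m[y0:y1,x0:x1]);return (xs.mean()+x0).round(2),(ys.mean()+y0).round(2),len(xs)
for n,lo,hi,w in [("A",(75,80,40),(95,255,255),(165,195,192,225)),("B",(75,80,40),(95,255,255),(122,230,152,255)),("jar",(3,150,120),(20,255,255),(205,140,230,165)),("purple",(130,60,60),(165,255,255),(245,140,270,170)),("spare",(0,0,150),(179,70,255),(128,190,160,218)),("bottle",(0,0,170),(179,50,255),(335,215,365,245))]:
    print(n,cen(a,lo,hi,w),cen(b,lo,hi,w))
E
```

```text
clock: 36.35
tool_pos: [0.6169, -0.2316, 0.1849]
tool_rot: [-1.281, -1.087, 1.088]
ft_force: [-0.9, 0.5, -0.9]
grip_width: 0.0001
A (np.float64(176.31), np.float64(209.37), 127) (np.float64(176.31), np.float64(209.38), 124)
B (np.float64(132.88), np.float64(241.35), 133) (np.float64(132.96), np.float64(241.29), 132)
jar (np.float64(217.41), np.float64(154.34), 120) (np.float64(217.41), np.float64(154.34), 120)
purple (np.float64(257.17), np.float64(155.53), 102) (np.float64(257.12), np.float64(155.55), 101)
spare (np.float64(142.19), np.float64(204.41), 244) (np.float64(140.1), np.float64(205.84), 187)
bottle (np.float64(351.76), np.float64(231.63), 123) (np.float64(362.25), np.float64(229.25), 4)
```

View pics/s15.png

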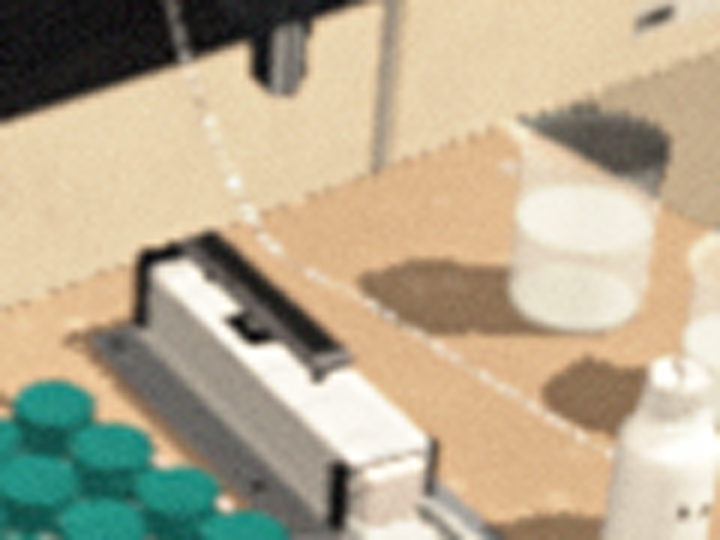

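View pics/t15.png

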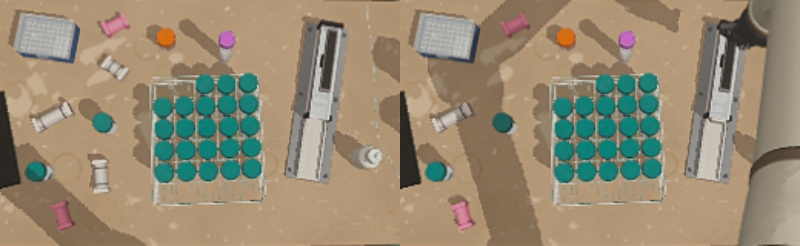

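The bar is up again and the short carrier is still at the mouth. The jar and tubes have not moved. The spare's mask changed only because the arm's shadow falls on it. The bottle stands as before in the scene view.

```bash
python3 -c "
from plant import env
print(env.hand_in())"
```

```text
the job is handed in; nothing more can be done
None
```

I fed the medium and then the short carrier into the tube, pushed the row home against the closed end, pressed the bar down at its middle, let it spring back, and handed the job in. It took about 36 s of the 72 s; `hand_in` gave no verdict.

- **Row home:** the push came to a hard stop, with force rising to about 17 N and no further movement. It stopped within 1 mm of where I expected for a full row. The short carrier's end stood just out of the mouth in the scene picture.
- **Bar:** it went down to 0.064 m, the full 8 mm, where the force climbed to about 18 N. I pressed within about 3 mm of its middle. I judged it level by eye in the scene picture; I did not measure the tilt. It was up again afterwards.
- **Bystanders:** both tubes, the jar and the purple tube moved less than 0.1 px in the top view.
    - **Spare carrier:** its colour mask shifted about 2.5 px (roughly 8 mm). I put that down to the arm's shadow now falling on it, as it looks unmoved by eye.
    - **Bottle:** the arm hid it from the top camera, so I only saw it upright in its place in the scene view.

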